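Click a battery pack home in the empty charger

TASK

Put the loose slide-in battery pack on charge: slide it nose first along the rails of the empty charger and press it fully home, so that it pushes the spring catch aside and the catch clicks into its notch; press firmly but do not ram it. Then let go, and leave the other packs, the drill, the tape and the screwdriver where they are.

Things in the scene. Friction and masses are not known exactly. Their poses are not given: they have to be found in the camera images.
- pack_center (a point): centre of the loose dark plastic battery pack (0.3 to 0.55 kg), lying rail foot down on the bench: 104 long (x) x 62 wide (y) x 51 mm high (z). x points to its nose, which goes in first. From below: flange 50 wide x 5 high, neck 34 wide x 8 high, then the body, 62 wide x 38 high (12.5 mm below this point to 25.5 above): grip it there. The rear face is flat
- pack_nose (a point): middle of the nose face of that pack, 52 mm ahead of its centre. 14 mm behind the nose each flank has the notch for the catch: 24 long, 7 deep, in the lower 20 mm of the body
- charger: the empty charger, fixed, 200 x 110 mm. Origin on the bench under the centre of a pack that is home; x: the way the pack slides in, z up. In its frame, mm: flat deck at z = 38 from x = -115; the front part, to x = -56, is bare, so a pack can be set down there on its foot, nose in the mouth, and slid in. Home: pack centre at (0, 0, 63.5), rear face at x = -52. Catch on the +y side
- charger_mouth (a point): on the empty charger's deck and centre line, at the start of the rails' mouth (x = -56 in its frame). The mouth narrows from 61 to 53 mm over 18 mm; then two C rails guide the pack's flange: 53 mm apart inside (1.5 mm play each side), lips 38 mm apart, 8 mm above the deck (3 mm play), lip tops 11 mm above it
- charger_bay (a point): top middle of the bay's front edge: from here on (x = -20 in the charger's frame) cheeks stand 34.5 mm either side of the centre line, tops at z = 80, so fingers on the pack's flanks can go no farther: the rest is pushed on the rear face. A pack that is home sticks out 32 mm before the cheeks. At the far end is a terminal tower, top z = 84
- charger_catch (a joint): spring catch of the empty charger, m: a bevelled bolt in the left (+y) cheek that slides sideways. 0 = out across the bay (at rest, and again once clicked in the notch); 0.004 to 0.0075 = pushed aside by the pack's flank. The pack meets it some 31 mm short of home, sprung terminals 6 mm short, a hard stop 2.5 mm past home. It clicks at home. The push takes 6 to 20 N, most at the end
- charger_tab (a point): top of that catch's black thumb tab, on top of the left cheek; it moves with the catch. Pulling it outward would free the pack: not needed
- charger2_tower (a point): the other, like charger, fixed, with a pack already clicked in; this point is the top of its terminal tower, 84 mm above the bench and 70 mm behind (x) the centre of its pack
- pack2_center (a point): centre of the like pack that is charging in the other charger: leave it
- drill: cordless drill lying on its side, about 170 x 215 x 62 mm high; origin at its middle, on the bench
- tall_pack: thicker battery pack of another kind, 120 x 76 x 70 mm, which does not fit the charger; origin at its underside
- tape_roll: roll of masking tape lying flat, 100 mm across, 24 high; origin at its underside
- screwdriver: screwdriver lying on the bench, about 200 mm long
Mind the look-alikes: they are no part of the job. Leave any blue or purple look-alike of the part that bears pack_center alone.

How it is judged (in metres and radians):
On the way:
1. the pack, in the rails, has pushed the catch aside (value of joint charger_catch above 0.003 m and x of pack_center in the frame of charger above -0.03 m and z of pack_center in the frame of charger below 0.069 m), for 0.05 s.
At the end, for the whole second after the job is handed in: The loose pack is home in the empty charger, nose in, under the rail lips: centre from 2.5 mm short of to 4.5 mm past home, within 4 mm of the centre line, and the catch is back within 1.5 mm of its rest, in the pack's notch. The other pack is still in its charger (x of pack_center in the frame of charger between -0.0025 and 0.0045 m and x of pack_nose in the frame of charger above 0.045 m and y of pack_center in the frame of charger between -0.004 and 0.004 m and z of pack_center in the frame of charger below 0.068 m and value of joint charger_catch below 0.0015 m and distance between pack2_center and charger2_tower below 0.1 m); the robot touches nothing.
It fails at once if the pack is rammed: more than 80 N between pack and charger (contact force between pack and charger above 80 N).
It fails at once if a bystander is shoved more than 30 mm (distance of any of drill, tall_pack, tape_roll, screwdriver from where it was at the start of the episode above 0.03 m or distance of pack2_center from where it was at the start of the episode above 0.012 m).
It also fails if it takes over 64 s, if anything falls off the work surface, if the arm or the gripper's body presses on something with over 40 N, if the wrist force passes 120 N, or if a joint passes its speed limit or range.

ROBOT

A 6-joint arm with a two-finger parallel gripper is mounted at the origin on the work surface. World frame = base frame: x ahead of the robot, y to its left, z up, the work surface at z = 0. Lengths are in mm, angles in degrees, forces in N, time in s.
With the tool pointing down it reaches from about 300 to 850 mm from the base axis. Payload 4.2 kg.
Tool frame: the origin (TCP) lies on the centre line of the jaws, within the pads' length; the fingertips stand 11 mm ahead of it and the grasp point (between the pads) lies 8 mm behind it; z points along the fingers, y is the line along which they close (so a half turn about z gives the same grasp; the last joint's range is limited). The gripper opens to 91 mm and grips with 3 to 60 N. Pads are 32 mm wide; open, the fingers measure 118 mm over their backs; the gripper's body (76 mm by 178 mm) begins 60 mm behind the grasp point.
Start: joints at [70.703, 18.312, 89.639, -0, 72.044, -1.146], TCP at [179.13, 546.401, 224.976] pointing down, gripper open.
Joint ranges: [-177.97, 177.97], [-48.28, 115.42], [12.27, 149.76], [-77.06, 257.06], [2.81, 150.46], [-146.56, 146.56]. Speed limits (degrees/s): [147.25, 147.25, 180, 180, 180, 180].

INTERFACE

Orientations are given as [roll, pitch, yaw] about the fixed x, y, z axes, in that order (R = Rz(yaw) Ry(pitch) Rx(roll)).
In Python, from workcell import env, grab_frame, camera_model, models gives the robot as it stands.
- The arm moves only by the shell command python3 -m crank 'ROWS' [FORCE]. ROWS is text: rows parted by semicolons, each of 7 numbers parted by spaces: the closure, from -1 (fully open) to 1 (shut), so that 0 is half open, then the shift along the tool's x, y, z in mm, then the turn, a rotation vector about the tool's x, y, z in degrees. A call has 1 to 10 rows; each row shifts and turns the commanded pose from where the row before left it, along the tool's axes as they then stand; what a row does not reach is not made up. A row lasts 1/8 s, in which the tool goes at most 62.5 mm and 10.7 degrees, less where a joint would pass 70% of its speed; a pose out of reach is approached as far as the arm can. A call is refused whole if a number of a shift passes 62.5 or a number of a turn 10.7, either way. A call with a gripper value outside its range is refused whole. The fingers move at their own pace and stop on an object; FORCE is the grip in N (left out, the last holds). Time passes only in rows, so rows that do not move let the fingers close. It gives the time, the measured TCP pose, the force, the opening and the grip force at its end, in the units of the state.
- env.state(): the state, without advancing time (a new reading comes with each control period).
- grab_frame(name): name is "scene" or "top" or "wrist"; returns the picture (480x640x3 uint8, blue, green, red); there is no depth.
- camera_model(name): a dict with "K" (3x3 intrinsics, pixels), "R" (3x3) and "t" (3): a world point X has camera coordinates R X + t; the wrist camera has in their place "mount" (4x4, takes a point from camera to tool coordinates, whose origin is the TCP and whose axes are the flange's). Camera axes: x right, y down, z forward; pixel columns grow to the right and rows downward; lengths in mm; the calibration is good to about 2 mm. A picture is of the moment at which its call begins: read the wrist's pose just before it. camera_model takes no time and is no camera call.
- env.job_done(): hands the job in; it is judged then, once.
Trained networks look in the newest picture that a camera, given by its name, has taken for a name from the list of things; names that differ only in an ending like _2 or _b are one class to them, and where a whole thing is asked for, a point or a joint stands for the part that bears it (a point fixed in the world has none). Each returns a list of dicts, best first, with "p" (0 to 1); they miss things now and then, are a little off and sometimes report something else, mostly with a low value. They report only what shows in the picture. A call takes as long as a camera call. They do not tell look-alikes from the thing itself.
- models.search_frame(name, camera): "point" ([x, y, z] in mm, in world coordinates, good to about 4 mm: the middle of the surface that is visible of it).
The state is a dict: "time_s": time; "qpos": joint angles; "qvel": joint speeds; "effort": joint torques, N m; "ee_pos": TCP position; "ee_rot": TCP orientation; "force": force on the tool from outside, world axes, zero at the start; "torque": the same for the moment, N m; "gripper_width": finger opening in mm; "gripper_force": force on a finger pad.
Only numpy, scipy, OpenCV 4.12 (cv2) and the standard library are available. Lean on these libraries where they do the work, as an engineer would, in place of code of your own. Each camera call takes 0.05 s, during which the arm holds its last target. There are 200 camera calls.

## Working session

There is one attempt and no reset: what is moved stays moved. The work goes in short steps, Python scripts to look and compute and a shell command to move; the robot and the scene stay as the last step left them, time stands still between calls to the robot, and variables do not carry over. Pictures are saved under pics/ and viewed, at most 10 in all, crops included, and the job is handed in when it is done.

```bash
mkdir -p pics; ls
cat > look.py <<'E'
from workcell import env, grab_frame, camera_model, models
import cv2, numpy as np
E
python3 - <<'E'
from look import *
for c in("scene","top"):
    im=grab_frame(c); cv2.imwrite(f"pics/{c}0.png",im)
    for n in("pack_center","pack_nose","charger","charger_mouth","charger_bay","charger_catch","charger_tab","charger2_tower","pack2_center","drill","tall_pack","tape_roll","screwdriver"):
        r=models.search_frame(n,c)
        print(c,n,[(np.round(d["point"]).tolist(),round(d["p"],2)) for d in r[:4]])
    m=camera_model(c);print(m["K"].tolist() if hasattr(m["K"],'tolist') else m["K"],np.round(m["R"],4).tolist(),m["t"])
print(env.state())
E
```

```text
pics
scene pack_center [([211.0, -298.0, 50.0], 0.71), ([363.0, -351.0, 53.0], 0.69), ([617.0, -12.0, 47.0], 0.56)]
scene pack_nose [([618.0, -17.0, 49.0], 0.9), ([362.0, -349.0, 52.0], 0.9), ([211.0, -297.0, 46.0], 0.66), ([623.0, 269.0, 82.0], 0.43)]
scene charger [([627.0, 237.0, 45.0], 0.68), ([398.0, 113.0, 20.0], 0.43)]
scene charger_mouth [([626.0, 233.0, 46.0], 0.89)]
scene charger_bay [([629.0, 235.0, 43.0], 0.64), ([620.0, -16.0, 48.0], 0.29)]
scene charger_catch []
scene charger_tab [([561.0, -426.0, 62.0], 0.23)]
scene charger2_tower [([676.0, -241.0, 60.0], 0.65), ([630.0, 234.0, 46.0], 0.4)]
scene pack2_center [([602.0, -258.0, 87.0], 0.59)]
scene drill [([560.0, 451.0, 44.0], 0.59)]
scene tall_pack [([561.0, -423.0, 60.0], 0.85)]
scene tape_roll [([397.0, 113.0, 19.0], 0.74), ([627.0, 270.0, 84.0], 0.36)]
scene screwdriver [([411.0, -152.0, 15.0], 0.78), ([619.0, -16.0, 49.0], 0.32)]
[[561.384588126823, 0.0, 329.72126391614233], [0.0, 561.384588126823, 234.13842691393327], [0.0, 0.0, 1.0]] [[0.0971, 0.9952, -0.0133], [0.6725, -0.0754, -0.7362], [-0.7337, 0.0625, -0.676
[... 1111 characters left out ...]
.48636351 1454.51624845]
{'time_s': 1.4, 'qpos': array([ 7.07031120e+01,  1.83120511e+01,  8.96390723e+01,  6.05403665e-04,
        7.20443201e+01, -1.14715764e+00]), 'qvel': array([-0.13245076, -0.03712794, -0.05631045, -0.00077038, -0.05095602,
       -0.09417133]), 'effort': array([-1.22606848e-04, -4.12354231e+01, -2.32225728e+01,  7.26836734e-02,
        3.77460290e-02,  1.03310512e-06]), 'ee_pos': array([179.12569281, 546.40128382, 224.97391851]), 'ee_rot': array([ 1.79995433e+02, -4.84594856e-04,  1.61850083e+02]), 'force': array([ 0.20390531, -0.44778778,  0.32980814]), 'torque': array([ 0.00569915, -0.00242669, -0.01425854]), 'gripper_force': 0.0, 'gripper_width': 91.38105873789489}
```

View pics/top0.png

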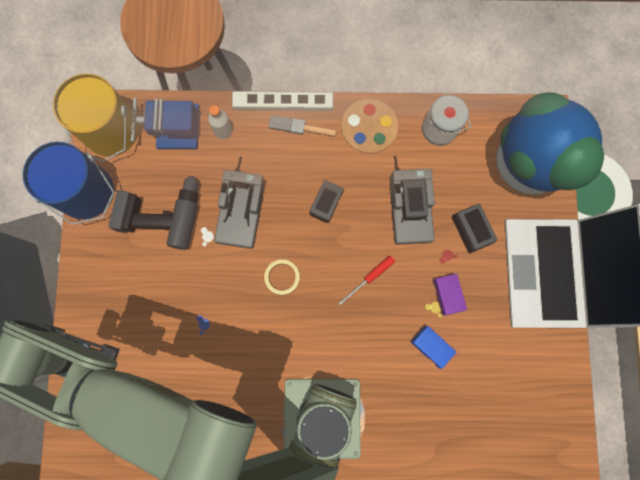

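View pics/scene0.png

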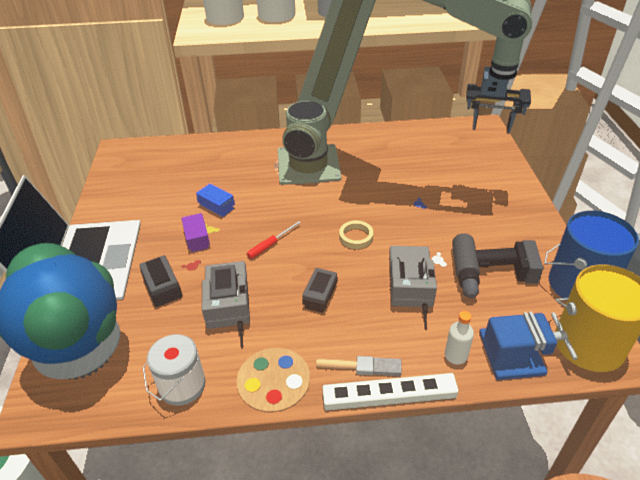

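Candidates for the loose pack in the top picture are black (326,201), blue (434,347), purple (450,294), thick black (474,228) and one already docked (413,200). The black one at (326,201) fits: it is loose, dark and the right size. The empty charger is at (238,208). The two cameras disagree by about 25 mm in x, so I'll check that with enlarged crops.

```bash
cat >> look.py <<'E'
def px2w(c,u,v,z):
    m=camera_model(c);R=np.array(m["R"]);t=np.array(m["t"]);d=R.T@np.linalg.inv(m["K"])@[u,v,1];o=-R.T@t
    return o+d*(z-o[2])/d[2]
def w2px(c,X):
    m=camera_model(c);p=np.array(m["K"])@(np.array(m["R"])@X+np.array(m["t"]));return p[:2]/p[2]
E
python3 - <<'E'
from look import *
im=cv2.imread("pics/top0.png")
a=cv2.resize(im[150:260,200:360],None,fx=5,fy=5,interpolation=cv2.INTER_CUBIC);cv2.imwrite("pics/crop1.png",a)
print(px2w("top",326,201,51),px2w("scene",319,287,51))
print("base px",w2px("top",np.zeros(3)),w2px("scene",np.zeros(3)))
print("tcp",w2px("top",np.array([179,546,225])),w2px("scene",np.array([179,546,225])))
print("tape",px2w("top",282,277,24),px2w("scene",356,234,24))
E
```

```text
[596.14250917  -8.00008581  51.        ] [612.93190518 -13.45875267  51.        ]
base px [322.46756594 418.45289289] [308.48117041 164.43089832]
tcp [ 92.59553951 353.39708241] [491.66091495 125.20534284]
tape [383.20878024 114.37713595  24.        ] [394.54381179 111.93152504  24.        ]
```

View pics/crop1.png

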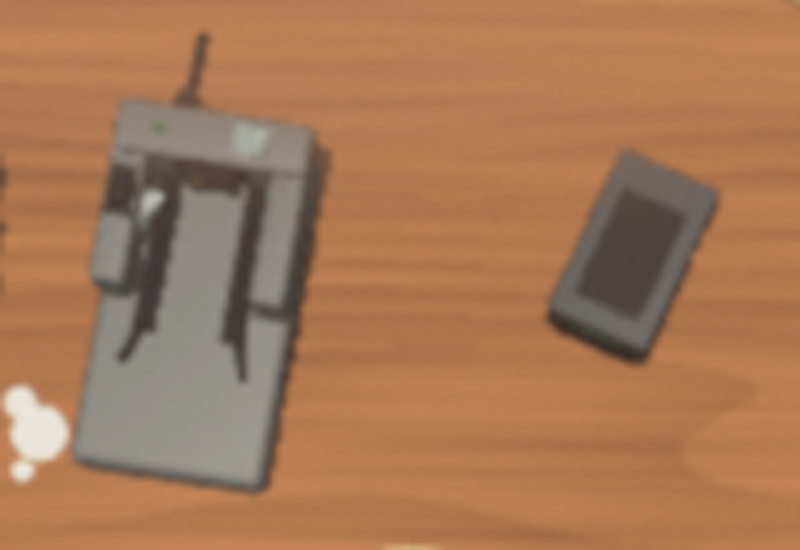

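The crop confirms it: loose dark pack at about −22° yaw, and the charger at about −9° yaw with its mouth facing the robot and its tab on the left. I can't yet tell which end is the nose. I'll move above the pack and use the wrist camera to settle that and the camera discrepancy.

```bash
python3 -m crank '-1 -41 -28 -5 0 0 0;-1 -41 -28 -5 0 0 0;-1 -41 -28 -5 0 0 0;-1 -41 -28 -5 0 0 0;-1 -41 -28 -5 0 0 0;-1 -41 -28 -5 0 0 0;-1 -41 -28 -5 0 0 0;-1 -41 -28 -5 0 0 0;-1 -41 -28 -5 0 0 0;-1 -41 -28 -5 0 0 0'
python3 -m crank '-1 -41 -28 -5 0 0 0;-1 -41 -28 -5 0 0 0;-1 -41 -28 -5 0 0 0;-1 -30 -28 -5 0 0 4;-1 0 0 0 0 0 0;-1 0 0 0 0 0 0'
cat >> look.py <<'E'
from scipy.spatial.transform import Rotation as Ro
def wpose():
    s=env.state(); T=np.eye(4);T[:3,:3]=Ro.from_euler("xyz",s["ee_rot"],degrees=True).as_matrix();T[:3,3]=s["ee_pos"];return T
def wpx(T,u,v,z):
    m=camera_model("wrist");C=T@np.array(m["mount"]);d=C[:3,:3]@np.linalg.inv(m["K"])@[u,v,1];o=C[:3,3]
    return o+d*(z-o[2])/d[2]
def w2wpx(T,X):
    m=camera_model("wrist");C=np.linalg.inv(T@np.array(m["mount"]));p=np.array(m["K"])@(C[:3,:3]@X+C[:3,3]);return p[:2]/p[2]
E
python3 - <<'E'
from look import *
T=wpose();im=grab_frame("wrist");cv2.imwrite("pics/w1.png",im);np.save("w1.npy",T)
for n in("pack_center","pack_nose"):
    print(n,[(np.round(d["point"]).tolist(),round(d["p"],2)) for d in models.search_frame(n,"wrist")[:3]])
print(T[:3,3],env.state()["ee_rot"],env.state()["qpos"],camera_model("wrist"))
E
```

```text
time_s: 2.65
ee_pos: [482.3, 151.2, 275.3]
ee_rot: [180.0, 0.0, 161.8]
force: [0.6, 0.9, -0.1]
gripper_width: 91.6
gripper_force: 0.0
time_s: 3.4
ee_pos: [591.5, -1.0, 294.7]
ee_rot: [180.0, -0.1, 157.9]
force: [-0.3, 0.3, 0.2]
gripper_width: 91.2
gripper_force: 0.0
pack_center [([377.0, -323.0, 13.0], 0.71), ([596.0, -11.0, 54.0], 0.62)]
pack_nose [([381.0, -323.0, 14.0], 0.94), ([594.0, -6.0, 53.0], 0.86)]
[591.53448759  -1.0084467  294.69731477] [ 1.79983273e+02 -1.58526266e-02  1.57942430e+02] [-1.16375256e+00  1.79147864e+01  8.01826885e+01  2.14945033e-02
  8.19113704e+01 -6.91092062e+01] {'K': array([[346.07459845,   0.        , 323.01451259],
       [  0.        , 346.07459845, 240.31710921],
       [  0.        ,   0.        ,   1.        ]]), 'mount': array([[-4.09058759e-05, -9.66791629e-01, -2.55565929e-01,
         7.16039687e+01],
       [ 9.99999798e-01, -2.01574351e-04,  6.02484565e-04,
        -1.06320853e+00],
       [-6.33992571e-04, -2.55565853e-01,  9.66791442e-01,
        -1.58415346e+02],
       [ 0.00000000e+00,  0.00000000e+00,  0.00000000e+00,
         1.00000000e+00]])}
```

View pics/w1.png

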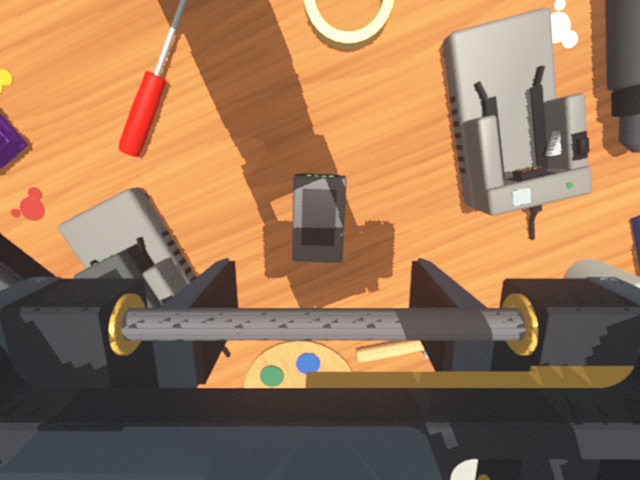

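The loose pack is at (320,218), with its green LEDs on the robot-side end at (320,176). The docked pack also shows its LEDs on the rear, at (95,263). So the loose pack's nose points away from the robot, the same way the charger slides in. I'll enlarge for corner measurements.

Run:
```python
from look import *
im=cv2.imread("pics/w1.png")
a=cv2.resize(im[160:280,270:370],None,fx=4,fy=4,interpolation=cv2.INTER_CUBIC)
b=cv2.resize(im[0:250,430:610],None,fx=2.22,fy=2.22,interpolation=cv2.INTER_CUBIC)[:480+75]
c=np.zeros((560,800,3),np.uint8);c[:480,:400]=a;c[:b.shape[0],400:400+b.shape[1]]=b
cv2.imwrite("pics/crop2.png",c);print(b.shape)
```

```text
(555, 400, 3)
```

View pics/crop2.png

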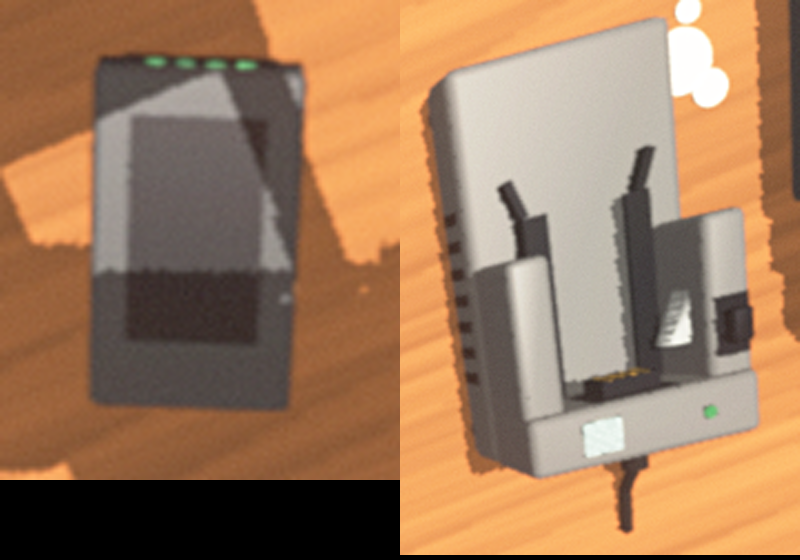

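Run:
```python
from look import *
T=np.load("w1.npy")
P=lambda x,y,z:wpx(T,270+x/4,160+y/4,z)
rl,rr,fl,fr=P(97,67,51),P(303,67,51),P(92,404,51),P(289,409,51)
for a in(rl,rr,fl,fr):print(a.round(1))
c=(rl+rr+fl+fr)/4;d=(fl+fr-rl-rr)/2
print("pack c",c.round(1),"len",np.linalg.norm(d),"wid",np.linalg.norm(rl-rr),np.linalg.norm(fl-fr),"yaw",np.degrees(np.arctan2(d[1],d[0])))
Q=lambda x,y,z:wpx(T,430+(x-400)/2.222,y/2.222,z)
a,b=Q(443,76,38),Q(666,19,38)   # deck front corners: image left = -y side
m=(a+b)/2;e=b-a
print("deck",a.round(1),b.round(1),np.linalg.norm(e),"yaw",np.degrees(np.arctan2(-e[0],e[1])))
g,h=Q(537,476,84),Q(757,429,84);e2=h-g
print("tower",g.round(1),h.round(1),np.linalg.norm(e2),"yaw",np.degrees(np.arctan2(-e2[0],e2[1])))
ax=(g+h)/2-m;print("axis len",np.linalg.norm(ax[:2]),"yaw",np.degrees(np.arctan2(ax[1],ax[0])))
k=np.radians(-9);u=np.array([np.cos(k),np.sin(k)])
print("home est",m[:2]+115*u,(g+h)[:2]/2-85*u)
```

```text
[540.9 -16.8  51. ]
[563.2  37.9  51. ]
[633.5 -58.4  51. ]
[657.7  -3.3  51. ]
pack c [598.8 -10.2  51. ] len 102.30878063890417 wid 59.03395349063149 60.173231452524455 yaw -23.877104120016707
deck [465.6 195.8  38. ] [482.2 301.   38. ] 106.48986852851792 yaw -8.981267982632756
tower [656.8 168.6  84. ] [674.4 272.4  84. ] 105.24001788569606 yaw -9.600851121100588
axis len 193.7033666014405 yaw -8.262593534125836
home est [587.51008077 230.37207187] [581.66510411 233.82182645]
```

Measured sizes are about 2–4% short, as rounded corners would give, and the position agrees with the top camera. I'll descend and grip near the rear of the pack.

```bash
python3 -m crank '-1 20 -5 0 0 0 1.5;-1 0 0 45 0 0 0;-1 0 0 45 0 0 0;-1 0 0 45 0 0 0;-1 0 0 45 0 0 0;-1 0 0 45 0 0 0;-1 0 0 25 0 0 0;-1 0 0 15 0 0 0;-1 0 0 0 0 0 0'
python3 - <<'E'
from look import *
T=wpose();im=grab_frame("wrist");cv2.imwrite("pics/w2.png",im);print(T[:3,3],env.state()["ee_rot"])
E
```

```text
time_s: 4.68
ee_pos: [571.1, 2.0, 29.5]
ee_rot: [-180.0, -0.1, 156.4]
force: [0.3, 0.3, 0.2]
gripper_width: 91.3
gripper_force: 0.0
[571.13534911   1.98613794  29.52718886] [1.79975500e+02 4.15706483e-02 1.56386486e+02]
```

View pics/w2.png

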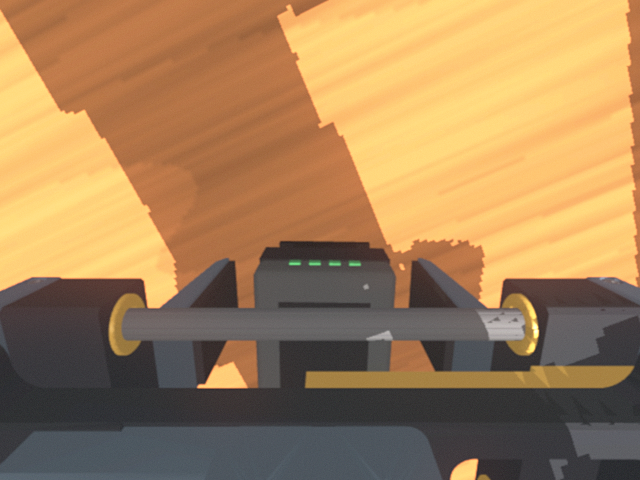

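The pack sits centred between the fingers (edges at 256 and 394, fingers at 236 and 412), with the rear end towards the camera. Closing, then lifting.

```bash
python3 -m crank '1 0 0 0 0 0 0;1 0 0 0 0 0 0;1 0 0 0 0 0 0;1 0 0 0 0 0 0;1 0 0 0 0 0 0;1 0 0 0 0 0 0' 45
python3 -m crank '1 0 0 -10 0 0 0;1 0 0 -40 0 0 0;1 0 0 -50 0 0 0;1 0 0 -50 0 0 0;1 0 0 0 0 0 0'
python3 - <<'E'
from look import *
T=wpose();print([wpx(T,325,v,T[2,3]+22)[:2]@[-.916,.4]-T[:2,3]@[-.916,.4] for v in (255,265)])
im=grab_frame("wrist");cv2.imwrite("pics/w3.png",im)
print(T[:3,3],env.state()["ee_rot"],env.state()["qpos"])
E
```

```text
time_s: 5.48
ee_pos: [571.9, 1.5, 30.5]
ee_rot: [180.0, 0.0, 156.3]
force: [-1.6, 0.0, 5.1]
gripper_width: 61.9
gripper_force: 45.0
time_s: 6.1
ee_pos: [573.7, 1.4, 183.5]
ee_rot: [179.8, 0.4, 156.3]
force: [-0.4, 0.0, -5.3]
gripper_width: 61.7
gripper_force: 45.0
[np.float64(29.481883432858865), np.float64(25.132675178512216)]
[573.68835158   1.35571544 183.47808215] [1.79966316e+02 7.28854107e-02 1.56353833e+02] [-1.01163978e+00  1.97612529e+01  9.41674828e+01  3.32712958e-03
  6.59910294e+01 -6.73668456e+01]
```

View pics/w3.png

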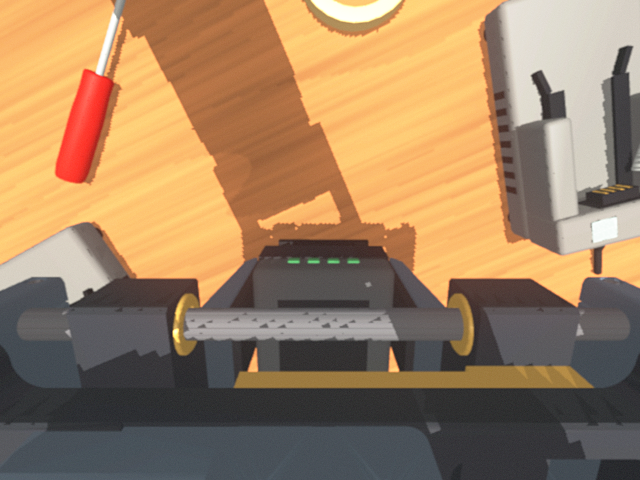

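The pack is held square at the 61.7 mm grip width. Next I'll look straight down on the empty charger before placing.

```bash
python3 -m crank '1 15 42 -17 0 0 0;1 15 42 -17 0 0 0;1 16 43 -17 0 0 0;1 16 43 -17 0 0 0;1 16 43 -17 0 0 0;1 0 0 0 0 0 -7.5;1 0 0 0 0 0 -7.5;1 0 0 0 0 0 0;1 0 0 0 0 0 0'
python3 - <<'E'
from look import *
T=wpose();im=grab_frame("wrist");np.save("w4.npy",T)
for n in("charger_mouth","charger_bay","charger_tab","charger"):
    print(n,[(np.round(d["point"]).tolist(),round(d["p"],2)) for d in models.search_frame(n,"wrist")[:3]])
cv2.imwrite("pics/w4.png",cv2.resize(im[:300,150:550],None,fx=2,fy=2,interpolation=cv2.INTER_CUBIC));print(T[:3,3],env.state()["ee_rot"])
E
```

```text
time_s: 7.28
ee_pos: [584.9, 227.4, 262.9]
ee_rot: [-179.9, -0.2, 171.2]
force: [0.2, 0.6, -4.6]
gripper_width: 61.8
gripper_force: 45.0
charger_mouth [([544.0, 245.0, 42.0], 0.95)]
charger_bay [([541.0, 242.0, 39.0], 0.7)]
charger_tab [([609.0, 266.0, 67.0], 0.44)]
charger [([541.0, 246.0, 40.0], 0.88)]
[584.92559082 227.4221855  262.8714175 ] [-1.79998774e+02 -1.41406599e-02  1.71303741e+02]
```

View pics/w4.png

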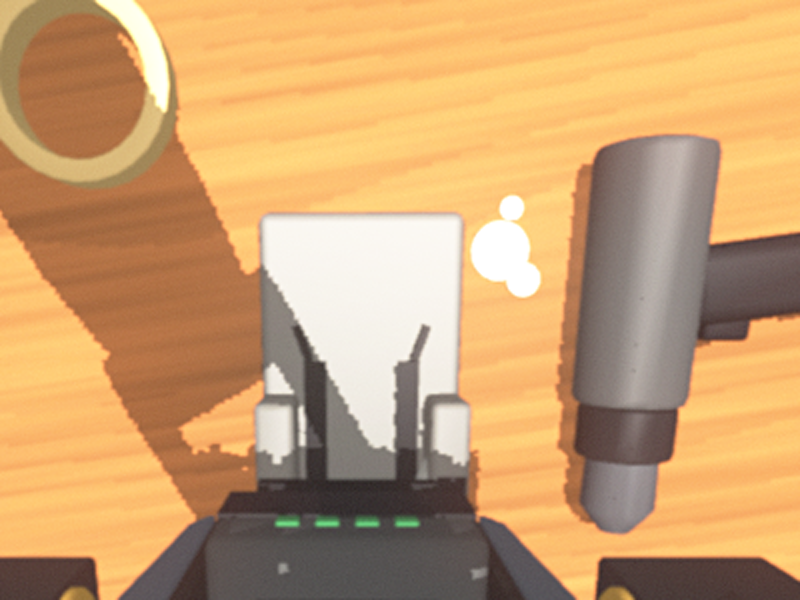

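Run:
```python
from look import *
T=np.load("w4.npy")
Q=lambda x,y,z:(np.linalg.inv(T)@np.append(wpx(T,150+x/2,y/2,z),1))[:3].round(1)
for n,a,b,z in(("deck front",(261,214),(463,214),38),("mouth tips",(296,325),(427,325),49),("rail start",(315,362),(407,362),49),("cheek inner",(297,402),(430,402),80),("cheek outer",(256,402),(469,402),80),("pack rear top",(208,540),(487,540),None),("pack rear flank foot",(258,485),(470,485),None)):
    z0=z if z else T[2,3]+(22 if n=="pack rear top" else -29)
    p,q=Q(*a,z0),Q(*b,z0);print(n,p,q,"mid",(p+q)/2,"w",q[1]-p[1])
```

```text
deck front [113.9 -45.1 225.3] [113.9  60.  225.2] mid [113.9    7.45 225.25] w 105.1
mouth tips [ 57.9 -27.2 214.1] [ 57.9  41.7 214. ] mid [ 57.9    7.25 214.05] w 68.9
rail start [ 38.7 -17.4 214. ] [ 38.7  31.6 213.9] mid [ 38.7    7.1  213.95] w 49.0
cheek inner [ 21.8 -25.2 183. ] [ 21.9  40.7 182.9] mid [ 21.85   7.75 182.95] w 65.9
cheek outer [ 21.8 -45.5 183. ] [ 21.9  60.  182.8] mid [ 21.85   7.25 182.9 ] w 105.5
pack rear top [ 22.9 -29.8 -21.9] [ 22.9  28.4 -22. ] mid [ 22.9   -0.7  -21.95] w 58.2
pack rear flank foot [ 21.  -25.7  29.1] [21.  33.8 29. ] mid [21.    4.05 29.05] w 59.5
```

The charger's centre line runs at tool y ≈ +7.8, parallel to the tool, and the pack is centred at about −0.5. So I need to shift about +8.2 in y and back off 145 mm to stage the nose in front of the mouth.

```bash
python3 -m crank '1 48 3 0 0 0 0;1 49 3 0 0 0 0;1 48 2 0 0 0 0;1 0 0 45 0 0 0;1 0 0 45 0 0 0;1 0 0 45 0 0 0;1 0 0 40 0 0 0;1 0 0 0 0 0 0;1 0 0 0 0 0 0'
python3 - <<'E'
from look import *
T0=np.load("w4.npy");T=wpose()
print((T0[:3,:3].T@(T[:3,3]-T0[:3,3])).round(1),env.state()["ee_rot"],T[:3,3])
im=grab_frame("wrist");np.save("w5.npy",T);cv2.imwrite("pics/w5.png",im)
im=grab_frame("scene");cv2.imwrite("pics/s5.png",cv2.resize(im[200:360,340:520],None,fx=3.5,fy=3.5))
E
```

```text
time_s: 8.65
ee_pos: [444.8, 258.3, 91.6]
ee_rot: [179.9, 0.2, 171.3]
force: [0.8, 0.1, -3.7]
gripper_width: 62.2
gripper_force: 45.0
[142.6   9.5 171.7] [1.79874383e+02 1.58015452e-01 1.71334322e+02] [444.84525444 258.2827379   91.64033372]
```

View pics/s5.png

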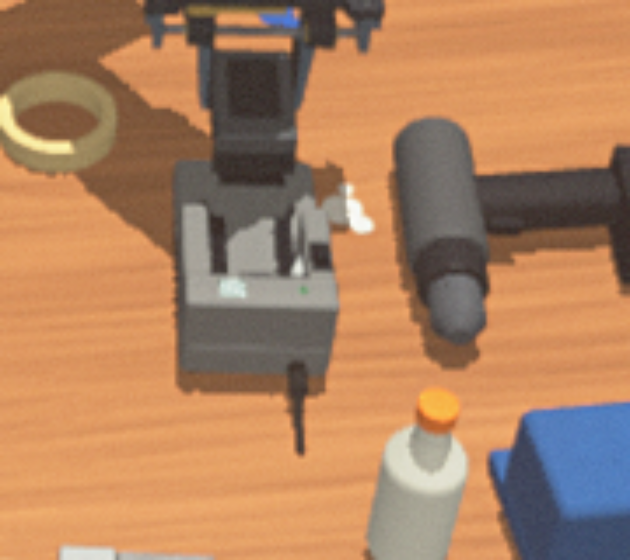

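The pack is above the bare deck and in line with the mouth; the pack front is at (255,150) in the crop. I'll lower onto the deck.

```bash
python3 -m crank '1 4 -1 8 0 0 0;1 0 0 8 0 0 0;1 0 0 2 0 0 0;1 0 0 0 0 0 0;1 0 0 0 0 0 0'
python3 -m crank '1 0 0 2 0 0 0;1 0 0 0 0 0 0'
python3 -m crank '1 0 0 2 0 0 0;1 0 0 0 0 0 0'
```

```text
time_s: 9.38
ee_pos: [439.6, 257.3, 72.0]
ee_rot: [180.0, 0.0, 171.3]
force: [0.1, 0.3, -4.0]
gripper_width: 61.6
gripper_force: 45.0
time_s: 9.62
ee_pos: [439.3, 257.1, 69.9]
ee_rot: [-180.0, -0.0, 171.3]
force: [-0.1, 0.3, -4.6]
gripper_width: 61.8
gripper_force: 45.0
time_s: 9.88
ee_pos: [439.6, 257.3, 68.5]
ee_rot: [180.0, 0.0, 171.4]
force: [-1.3, -1.1, 0.5]
gripper_width: 61.8
gripper_force: 45.0
```

```bash
python3 -m crank '1 -5 0 -0.5 0 0 0;1 -5 0 0 0 0 0;1 -5 0 0 0 0 0;1 0 0 0 0 0 0'
python3 -m crank '1 -5 0 0 0 0 0;1 -5 0 0 0 0 0;1 0 0 0 0 0 0'
python3 -m crank '1 -5 0 0 0 0 0;1 -5 0 0 0 0 0;1 0 0 0 0 0 0'
```

```text
time_s: 10.38
ee_pos: [455.2, 255.0, 68.5]
ee_rot: [180.0, 0.1, 171.3]
force: [1.0, -0.2, -1.7]
gripper_width: 61.7
gripper_force: 45.0
time_s: 10.75
ee_pos: [464.9, 253.4, 68.4]
ee_rot: [180.0, 0.1, 171.3]
force: [1.0, 0.9, -2.1]
gripper_width: 61.9
gripper_force: 45.0
time_s: 11.12
ee_pos: [474.9, 251.9, 68.5]
ee_rot: [180.0, 0.1, 171.3]
force: [0.5, -0.6, -1.9]
gripper_width: 61.6
gripper_force: 45.0
```

```bash
python3 -m crank '1 -5 0 0 0 0 0;1 -5 0 0 0 0 0;1 -5 0 0 0 0 0;1 0 0 0 0 0 0'
python3 -m crank '1 -5 0 0 0 0 0;1 -5 0 0 0 0 0;1 -5 0 0 0 0 0;1 0 0 0 0 0 0'
python3 -m crank '1 -4 0 0 0 0 0;1 -4 0 0 0 0 0;1 0 0 0 0 0 0'
```

```text
time_s: 11.62
ee_pos: [489.8, 249.6, 68.5]
ee_rot: [180.0, 0.1, 171.3]
force: [2.1, 0.9, -0.8]
gripper_width: 61.6
gripper_force: 45.0
time_s: 12.12
ee_pos: [504.7, 247.3, 68.5]
ee_rot: [180.0, 0.1, 171.3]
force: [1.4, -0.3, -1.3]
gripper_width: 62.0
gripper_force: 45.0
time_s: 12.5
ee_pos: [512.2, 246.1, 68.5]
ee_rot: [180.0, 0.1, 171.4]
force: [1.2, 0.9, -0.8]
gripper_width: 61.6
gripper_force: 45.0
```

```bash
python3 -m crank '1 -4 0 0 0 0 0;1 -4 0 0 0 0 0;1 -3 0 0 0 0 0;1 0 0 0 0 0 0' 60
python3 -m crank '1 -3 0 0 0 0 0;1 -3 0 0 0 0 0;1 0 0 0 0 0 0'
python3 -m crank '1 -3 0 0 0 0 0;1 -3 0 0 0 0 0;1 0 0 0 0 0 0'
```

```text
time_s: 13.0
ee_pos: [523.1, 244.5, 68.5]
ee_rot: [180.0, 0.1, 171.3]
force: [-0.9, -0.2, 1.1]
gripper_width: 61.6
gripper_force: 60.0
time_s: 13.38
ee_pos: [527.9, 243.2, 68.5]
ee_rot: [-179.9, -0.1, 171.3]
force: [-4.7, -1.6, 4.2]
gripper_width: 61.9
gripper_force: 60.0
time_s: 13.75
ee_pos: [532.9, 241.9, 68.6]
ee_rot: [-179.9, -0.1, 171.3]
force: [-6.4, -2.2, 6.2]
gripper_width: 61.6
gripper_force: 60.0
```

```bash
python3 -m crank '1 -3 0 -0.3 0 0 0;1 -3 0 0 0 0 0;1 0 0 0 0 0 0'
python3 -m crank '1 -3 0 0 0 0 0;1 -2 0 0 0 0 0;1 0 0 0 0 0 0;1 0 0 0 0 0 0'
python3 - <<'E'
from look import *
T0=np.load("w4.npy");T=wpose();print("TCP in chg x",-(T0[:3,:3].T@(T[:3,3]-T0[:3,3])).round(1)[0]+.6)
im=grab_frame("wrist");cv2.imwrite("pics/w6.png",im)
E
```

```text
time_s: 14.12
ee_pos: [538.3, 241.1, 68.7]
ee_rot: [-179.9, -0.2, 171.3]
force: [-7.6, -1.9, 5.8]
gripper_width: 61.7
gripper_force: 60.0
time_s: 14.62
ee_pos: [543.9, 240.3, 68.6]
ee_rot: [-179.9, -0.1, 171.3]
force: [-5.7, -2.3, 4.6]
gripper_width: 61.6
gripper_force: 60.0
TCP in chg x -41.199999999999996
```

View pics/w6.png

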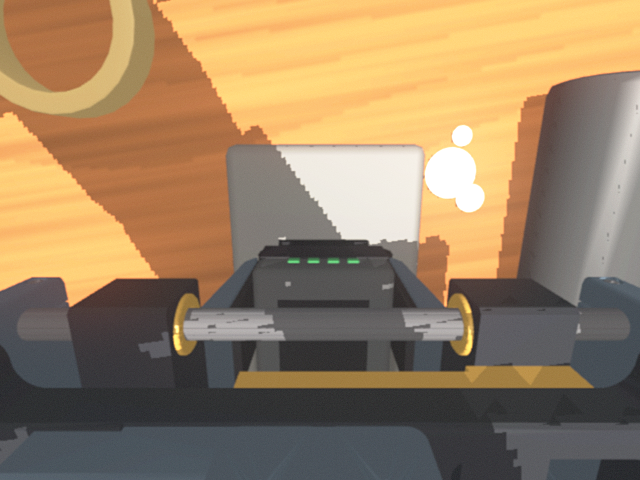

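The pack hasn't slipped in the grip (LEDs still at v≈261) and is about 10 mm short of home. Now I'll let go, rise, move behind it with the fingers shut, and lower.

```bash
python3 -m crank '-1 0 0 0 0 0 0;-1 0 0 0 0 0 0;-1 0 0 0 0 0 0;-1 0 0 0 0 0 0;-1 0 0 -20 0 0 0;-1 0 0 -25 0 0 0;-1 0 0 0 0 0 0' 30
python3 -m crank '1 28 0 0 0 0 0;1 28 0 0 0 0 0;1 0 0 0 0 0 0;1 0 0 0 0 0 0;1 0 0 0 0 0 0;1 0 0 0 0 0 0;1 0 0 0 0 0 0;1 0 0 20 0 0 0;1 0 0 24 0 0 0;1 0 0 0 0 0 0'
```

```text
time_s: 15.55
ee_pos: [546.5, 241.7, 115.5]
ee_rot: [179.9, 0.2, 171.4]
force: [-0.1, -0.4, 0.1]
gripper_width: 91.3
gripper_force: 0.0
time_s: 16.8
ee_pos: [488.6, 248.9, 68.3]
ee_rot: [-179.9, -0.2, 171.3]
force: [-0.9, -0.1, -0.9]
gripper_width: 0.4
gripper_force: 0.0
```

```bash
python3 -m crank '1 -6 0 0 0 0 0;1 -5 0 0 0 0 0;1 -2 0 0 0 0 0;1 0 0 0 0 0 0'
python3 -m crank '1 -2 0 0 0 0 0;1 -1 0 0 0 0 0;1 0 0 0 0 0 0'
python3 -m crank '1 -2 0 0 0 0 0;1 -1 0 0 0 0 0;1 0 0 0 0 0 0'
python3 -m crank '1 -2 0 0 0 0 0;1 -1 0 0 0 0 0;1 0 0 0 0 0 0'
```

```text
time_s: 17.3
ee_pos: [503.0, 247.5, 70.1]
ee_rot: [180.0, 0.0, 171.3]
force: [0.3, 0.6, -0.1]
gripper_width: 0.5
gripper_force: 0.0
time_s: 17.68
ee_pos: [504.6, 247.2, 69.7]
ee_rot: [-180.0, -0.1, 171.3]
force: [-4.4, 1.0, 2.7]
gripper_width: 0.5
gripper_force: 2.1
time_s: 18.05
ee_pos: [506.5, 246.6, 69.7]
ee_rot: [-179.9, -0.2, 171.3]
force: [-6.4, 1.2, 4.2]
gripper_width: 0.3
gripper_force: 3.5
time_s: 18.42
ee_pos: [509.2, 246.1, 69.7]
ee_rot: [-179.9, -0.3, 171.3]
force: [-7.6, 2.1, 5.3]
gripper_width: 0.4
gripper_force: 3.9
```

```bash
for i in 1 2 3; do :; done; python3 -m crank '1 -1 0 0 0 0 0;1 -1 0 0 0 0 0;1 0 0 0 0 0 0'
python3 -m crank '1 -1 0 0 0 0 0;1 -1 0 0 0 0 0;1 0 0 0 0 0 0'
python3 -m crank '1 -1 0 0 0 0 0;1 0 0 0 0 0 0'
python3 -m crank '1 -1 0 0 0 0 0;1 0 0 0 0 0 0'
```

```text
time_s: 18.8
ee_pos: [510.0, 245.9, 69.7]
ee_rot: [-179.9, -0.4, 171.3]
force: [-10.7, 1.5, 7.4]
gripper_width: 0.6
gripper_force: 5.3
time_s: 19.18
ee_pos: [511.7, 245.6, 69.7]
ee_rot: [-179.9, -0.4, 171.3]
force: [-11.3, 2.7, 7.2]
gripper_width: 0.4
gripper_force: 5.7
time_s: 19.42
ee_pos: [512.6, 245.5, 69.7]
ee_rot: [-179.9, -0.4, 171.3]
force: [-11.7, 2.3, 8.3]
gripper_width: 0.8
gripper_force: 5.9
time_s: 19.68
ee_pos: [513.4, 245.4, 69.7]
ee_rot: [-179.9, -0.5, 171.3]
force: [-12.5, 3.3, 7.8]
gripper_width: 0.2
gripper_force: 6.1
```

```bash
python3 -m crank '1 -1 0 0 0 0 0;1 0 0 0 0 0 0'
python3 -m crank '1 -1 0 0 0 0 0;1 0 0 0 0 0 0'
python3 -m crank '1 -1 0 0 0 0 0;1 0 0 0 0 0 0'
```

```text
time_s: 19.92
ee_pos: [514.4, 245.3, 69.7]
ee_rot: [-179.9, -0.5, 171.3]
force: [-10.5, 2.1, 8.5]
gripper_width: 0.6
gripper_force: 6.1
time_s: 20.18
ee_pos: [516.7, 245.0, 69.7]
ee_rot: [-179.9, -0.3, 171.3]
force: [-8.1, 1.5, 5.8]
gripper_width: 0.6
gripper_force: 4.3
time_s: 20.42
ee_pos: [517.5, 244.8, 69.7]
ee_rot: [-179.9, -0.3, 171.3]
force: [-8.6, 1.8, 6.4]
gripper_width: 0.6
gripper_force: 4.5
```

Run:
```python
from look import *
grab_frame("top")
for n in("charger_tab","pack_center"):
  print(n,[(np.round(d["point"],1).tolist(),round(d["p"],2)) for d in models.search_frame(n,"top")[:4]])
```

```text
charger_tab []
pack_center [([329.7, -347.6, 50.3], 0.81), ([611.6, 213.7, 88.3], 0.78), ([190.3, -297.2, 50.7], 0.61)]
```

The force fell from 12.5 to 8 N as it jumped forward, which looks like the click. I'll press on gently to feel the hard stop.

```bash
python3 -m crank '1 -1 0 0 0 0 0;1 0 0 0 0 0 0'
python3 -m crank '1 -1 0 0 0 0 0;1 0 0 0 0 0 0'
python3 -m crank '1 -1 0 0 0 0 0;1 0 0 0 0 0 0'
```

```text
time_s: 20.82
ee_pos: [517.6, 244.8, 69.8]
ee_rot: [-179.9, -0.4, 171.3]
force: [-12.1, 2.4, 8.4]
gripper_width: 0.7
gripper_force: 5.8
time_s: 21.08
ee_pos: [517.6, 244.8, 69.7]
ee_rot: [-179.9, -0.6, 171.3]
force: [-13.5, 3.5, 9.9]
gripper_width: 0.6
gripper_force: 7.1
time_s: 21.32
ee_pos: [517.5, 244.8, 69.8]
ee_rot: [-179.9, -0.7, 171.3]
force: [-16.3, 4.2, 11.4]
gripper_width: 0.1
gripper_force: 8.4
```

```bash
python3 -m crank '1 -1.5 0 0 0 0 0;1 -1.5 0 0 0 0 0;1 -1.5 0 0 0 0 0;1 0 0 0 0 0 0'
python3 -m crank '1 4 0 0 0 0 0;1 4 0 0 0 0 0;1 0 0 0 0 0 0;1 0 0 0 0 0 0'
python3 -m crank '1 20 0 0 0 0 0;1 0 0 -40 0 0 0;1 0 0 -50 0 0 0;1 50 0 -50 0 0 0;1 50 0 -30 0 0 0;1 0 0 0 0 0 0;1 0 0 0 0 0 0'
python3 - <<'E'
from look import *
T=wpose();grab_frame("wrist")
for n in("charger_tab","pack_center","charger_catch"):
  print(n,[(np.round(d["point"],1).tolist(),round(d["p"],2)) for d in models.search_frame(n,"wrist")[:3]])
im=grab_frame("top");cv2.imwrite("pics/t9.png",cv2.resize(im[150:260,190:300],None,fx=5,fy=5,interpolation=cv2.INTER_CUBIC))
E
```

```text
time_s: 21.82
ee_pos: [517.5, 244.7, 69.9]
ee_rot: [-179.8, -1.2, 171.2]
force: [-28.2, 7.6, 19.1]
gripper_width: 0.7
gripper_force: 14.1
time_s: 22.32
ee_pos: [517.5, 244.8, 69.7]
ee_rot: [-179.9, -0.3, 171.3]
force: [-8.7, 2.0, 5.7]
gripper_width: 0.6
gripper_force: 4.3
time_s: 23.2
ee_pos: [407.9, 262.1, 233.8]
ee_rot: [180.0, 0.1, 171.4]
force: [0.2, -0.3, -0.3]
gripper_width: 0.5
gripper_force: 0.0
charger_tab [([532.5, 240.1, 84.0], 0.7)]
pack_center [([535.8, 242.6, 92.8], 0.6)]
charger_catch []
```

No picture views remain, so I'll check the tab position numerically against the starting picture. 4–7.5 mm of displacement would show as 1.5–2.8 px.

Run:
```python
from look import *
a=cv2.cvtColor(cv2.imread("pics/top0.png"),cv2.COLOR_BGR2GRAY);b=cv2.cvtColor(grab_frame("top"),cv2.COLOR_BGR2GRAY)
for v in range(182,193,2):print(v,a[v,216:236].tolist(),"|",b[v,216:236].tolist())
# pack rear edge along centre line, in top view: brightness from deck to pack
k=np.radians(-8.7);T0=np.load("w4.npy");h=(T0@[.6,7.9,0,1])[:2];print("home",h)
for x in range(-80,-40,3):
    p=w2px("top",np.array([*(h+x*np.array([np.cos(k),np.sin(k)])),89]));print(x,p.round(1),b[int(round(p[1])),int(round(p[0]))])
```

```text
182 [137, 137, 137, 137, 136, 124, 112, 112, 115, 121, 127, 128, 114, 91, 82, 85, 84, 85, 82, 76] | [135, 136, 135, 136, 135, 123, 111, 110, 113, 119, 125, 126, 112, 89, 86, 94, 98, 96, 92, 90]
184 [127, 125, 125, 126, 126, 111, 84, 71, 73, 72, 81, 102, 100, 80, 76, 78, 78, 77, 76, 74] | [125, 123, 124, 123, 123, 108, 83, 70, 70, 70, 80, 102, 98, 79, 89, 99, 100, 100, 101, 101]
186 [126, 127, 125, 126, 118, 95, 73, 68, 69, 66, 72, 93, 93, 77, 77, 80, 75, 69, 66, 70] | [125, 124, 125, 124, 116, 93, 70, 66, 66, 64, 68, 92, 89, 80, 91, 98, 100, 100, 99, 100]
188 [131, 132, 132, 129, 116, 84, 67, 70, 67, 63, 74, 85, 108, 139, 150, 143, 112, 73, 66, 76] | [130, 129, 130, 128, 114, 84, 66, 68, 66, 62, 72, 84, 92, 97, 98, 99, 98, 97, 98, 99]
190 [126, 127, 126, 123, 105, 77, 61, 60, 61, 70, 96, 102, 146, 179, 177, 155, 109, 68, 64, 77] | [125, 125, 126, 122, 102, 75, 61, 58, 58, 68, 95, 96, 98, 105, 100, 98, 86, 74, 71, 75]
192 [122, 121, 122, 116, 108, 99, 96, 92, 88, 81, 89, 103, 138, 147, 115, 83, 65, 60, 65, 81] | [120, 121, 121, 115, 105, 99, 94, 90, 86, 80, 88, 96, 100, 103, 98, 96, 82, 70, 66, 68]
home [585.53687803 235.32131074]
-80 [232.4 229. ] 79
-77 [232.6 227.9] 79
-74 [232.8 226.8] 79
-71 [233.  225.8] 79
-68 [233.2 224.7] 88
-65 [233.4 223.6] 124
-62 [233.6 222.6] 128
-59 [233.8 221.5] 90
-56 [234.  220.4] 60
-53 [234.2 219.4] 71
-50 [234.4 218.3] 92
-47 [234.6 217.3] 105
-44 [234.8 216.2] 105
-41 [235.  215.1] 103
```

The tab's profile matches the start to the pixel, so the catch is back at rest and in the notch. The pack's rear edge is at about −52, which is home. The arm is clear, so I'm handing in.

```bash
python3 -c "
from workcell import env
print(env.job_done())"
```

```text
the job is handed in; nothing more can be done
None
```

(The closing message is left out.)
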